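Set the shaker speed and hold its run lever half-way

ROBOT

A 6-joint arm with a two-finger parallel gripper is mounted at the origin on the work surface. World frame = base frame: x ahead of the robot, y to its left, z up, the work surface at z = 0. Lengths are in m, angles in rad, forces in N, time in s.
With the tool pointing down it reaches from about 0.35 to 0.975 m from the base axis. Payload 4.9 kg.
Tool frame: the origin (TCP) lies on the centre line of the jaws, within the pads' length; the fingertips stand ctrl.tcp_to_tips ahead of it and the grasp point (between the pads) lies 3 mm ahead of it (ctrl.tcp_to_tips is the distance from the TCP to the fingertips, in m); z points along the fingers, y is the direction in which the jaws open and shut (so a half turn about z gives the same grasp; the last joint's range is limited). The gripper opens to 85 mm and grips with 20 to 120 N. Pads are 22 mm wide; open, the fingers measure 114 mm over their backs; the gripper's body (76 mm by 85 mm) begins 54 mm behind the grasp point. The pads swing forward as they close: fully open they stand 13 mm farther back than shut.
Start: joints at [-1.336, 0.053, 1.613, -0, 1.476, -0.119], TCP at [0.217, -0.586, 0.253] pointing down, gripper open.
Joint ranges: [-3.01, 3.01], [-1.01, 2.22], [0.06, 2.58], [-1.02, 4.17], [0.09, 2.62], [-3.14, 3.14]. Speed limits (rad/s): [2.57, 2.57, 3.14, 3.14, 3.14, 3.14].

INTERFACE

Orientations are given as a rotation vector (axis times angle).
In Python, from station import ctrl, vision gives the robot as it stands.
- The arm moves only by the tool jog_arm, never from a script. Its argument "deltas" is a list of rows, each a list of 7 numbers: the turn, a rotation vector about the tool's x, y, z in rad, then the shift along the tool's x, y, z in cm, then the opening, from 0 (shut) to 1 (fully open). A call has 1 to 12 rows; each row shifts and turns the commanded pose from where the row before left it, along the tool's axes as they then stand; what a row does not reach is not made up. A row lasts 1/12 s, in which the tool goes at most 41.7 mm and 7.16 degrees, less where a joint would pass 70% of its speed; a pose out of reach is approached as far as the arm can. A call with a gripper value outside its range is refused whole. The fingers move at their own pace and stop on an object; "grip_force" is the grip in N (left out, the last holds). Time passes only in rows, so rows that do not move let the fingers close. It gives the time, the measured TCP pose, the force and the opening at its end, in the units of the state.
- ctrl.get_obs(): the state, without advancing time (a new reading comes with each control period).
- vision.get_image(name): name is "scene" or "side" or "wrist"; returns (picture, depth): 480x640x3 uint8, red, green, blue; 480x640 float32, m along the optical axis (not along the pixel's ray), 0 where there is no reading.
- vision.calibration(name): a dict with "fx", "fy", "cx", "cy" (pixels), "rvec" (rotation vector, rad) and "tvec" (3), from world to camera coordinates, as OpenCV has them; the wrist camera has in their place "hand_eye" (4x4, takes a point from camera to tool coordinates, whose origin is the TCP and whose axes are the flange's). Camera axes: x right, y down, z forward; pixel columns grow to the right and rows downward; lengths in m; the calibration is good to about 2 mm. A picture is of the moment at which its call begins: read the wrist's pose just before it. calibration takes no time and is no camera call.
- ctrl.finish_job(): hands the job in, once; it reports no verdict.
The state is a dict: "t": time; "q": joint angles; "dq": joint speeds; "effort": joint torques, N m; "tool_pos": TCP position; "tool_rot": TCP orientation; "contact_force": force on the tool from outside, world axes, zero at the start; "wrist_torque": the same for the moment, N m; "opening": finger opening in m.
Only numpy, scipy, OpenCV 4.12 (cv2) and the standard library are available. Lean on these libraries where they do the work, as an engineer would, in place of code of your own. Each camera call takes 0.05 s, during which the arm holds its last target. There are 200 camera calls.

TASK

Slide the shaker's yellow speed grip until it lines up with the green clip (not the orange one), then press the red bar of the spring-loaded run lever down to half-way, where the lever is level and the bar's end stands beside the green band of its white post. Finish while still holding the lever pressed there: do not let go, and never push it down to its bottom stop, which trips the shaker. Leave the loupe, the jar and the tub where they stand.

Things in the scene. Friction and masses are not known exactly. Their poses are not given: they have to be found in the camera images.
- shaker: Bench shaker, fixed. Origin: on the table under the middle of its white control deck. x points from the deck's front to the grey shaker box behind it, y to the deck's left, z up. Deck: 170 mm (x) by 380 mm (y -180 to +200), flat top 50 mm above the table. The box with its tray of shells (x 85 to 335 mm) is up to 130 mm high. Slider on the left of the deck, run lever on the right.
- speed (a joint): Travel of the yellow speed grip along its track, in m: 0 at the track's right end, 0.14 at its left end, growing along the shaker's +y. It stays where it is left; about 1.5 N of friction.
- speed_top (a point): Middle of the top face of the yellow speed grip, an upright block 28 mm (shaker's x) by 20 mm (along the track, shaker's y), 40 mm high; its top is 104 mm above the table. It rides on a black track 40 mm wide and 190 mm long, centred at shaker x -20, y 85 mm, whose top is 64 mm above the table.
- clip_green: Green clip 12 mm wide along the track, 26 mm across it, 14 mm high, fixed on the deck beside the track (38 mm from the track's middle line, on the shaker-box side), pointing at the track. Origin: middle of its underside, 50 mm above the table; axes parallel to the shaker's. The grip is set when its middle has the same shaker-y as the clip's, within the clip's half width.
- clip_orange: The same clip in orange, near the other end of the track: another class's setting, to be ignored. Which end has which clip changes.
- run_lever (a joint): Angle of the run lever, rad: 0 released (leaning 0.25 up from level), 0.25 half-way (level, the run position), 0.50 at the bottom stop; springs back when let go. Pressing down on the bar takes about 3 N to start, 7 N half-way, 12 N at the bottom. 110 mm from hinge to bar; hinge axis along shaker y, at shaker x 55, y -100 mm, 95 mm above the table.
- press_lever: The run lever: a flat steel arm 14 mm wide with a red round bar across its end, to be pressed from above: 18 mm thick, 60 mm long along the shaker's y. Origin: on the hinge. By the bar's right end (46 mm from its middle, towards shaker -y) stands a white post, 10 by 6 mm, its top 136 mm above the table; its green band, 86 to 104 mm above the table, marks half-way, its low red band the stop.
- bar_mid (a point): Middle of the red bar, on its axis (its upper side is 9 mm higher). Height above the table: 122 mm released, 95 mm at half-way, 68 mm at the bottom stop. At half-way it is at shaker x -55, y -100 mm; it moves less than 4 mm in x over the stroke.
- loupe: Black round loupe with a steel rim, 38 mm wide and 28 mm high, standing loose on the back of the deck between the track and the lever. Origin: middle of its underside. Leave it alone.
- jar: Glass specimen jar with a blue cap, 70 mm wide and 100 mm high, loose on the table to the left of the deck. Origin: middle of its underside. Leave it alone.
- tub: White tub of wipes with a blue label, 84 mm wide and 170 mm high, loose on the table to the right of the deck. Origin: middle of its underside. Leave it alone.

How it is judged:
By the outcome, as a careful person would: the job done as asked, in the order asked, and still so for the second after the job is handed in, while the arm keeps its last pose, push and grip.
It also fails if it takes over 38 s, if anything falls off the work surface, if the arm or the gripper's body presses on something with over 40 N, if the wrist force passes 120 N, or if a joint passes its speed limit or range.

## Working session

There is one attempt and no reset: what is moved stays moved. The work goes in short steps, Python scripts to look and compute and a tool call to move; the robot and the scene stay as the last step left them, time stands still between calls to the robot, and variables do not carry over. Pictures are saved under pics/ and viewed, about 8 in all and at most 12, crops included, and the job is handed in when it is done.

Besides the shell and the picture viewer there is one more tool, called after "Emit:" as name([rows], argument=value, ...), one row to a line, values as JSON. jog_arm: Moves the arm, as the interface text tells. Its arguments: {"type":"object","properties":{"deltas":{"type":"array"},"grip_force":{"type":"number"}},"required":["deltas"]}

```bash
mkdir -p pics
cat > h.py <<'E'
import numpy as np, cv2
from scipy.spatial.transform import Rotation as R
from station import ctrl, vision
def snap(n,f):
    o=ctrl.get_obs(); im,d=vision.get_image(n)
    cv2.imwrite(f'pics/{f}.png',im[:,:,::-1]); np.savez(f'pics/{f}.npz',im=im,d=d,p=o['tool_pos'],r=o['tool_rot']); return im,d,o
def cloud(n,f):
    z=np.load(f'pics/{f}.npz'); c=vision.calibration(n); d=z['d']
    v,u=np.mgrid[:480,:640]; P=np.stack([(u-c['cx'])/c['fx']*d,(v-c['cy'])/c['fy']*d,d],-1)
    if n=='wrist':
        H=np.array(c['hand_eye']); P=P@H[:3,:3].T+H[:3,3]; P=P@R.from_rotvec(z['r']).as_matrix().T+z['p']
    else:
        P=(P-np.array(c['tvec']).ravel())@R.from_rotvec(np.array(c['rvec']).ravel()).as_matrix()
    P[d==0]=np.nan
    return z['im'],P
E
python3 - <<'E'
from h import *
for n in('scene','side'): snap(n,n+'0')
o=ctrl.get_obs(); print({k:np.round(v,3) for k,v in o.items()}, ctrl.tcp_to_tips)
E
```

```text
{'t': np.float64(0.1), 'q': array([-1.336,  0.053,  1.614, -0.   ,  1.476, -0.119]), 'dq': array([ 0.001, -0.002, -0.002, -0.001,  0.   , -0.001]), 'effort': array([ 0.0000e+00, -3.9491e+01, -3.7136e+01, -0.0000e+00,  4.0000e-03,
        0.0000e+00]), 'tool_pos': array([ 0.216, -0.586,  0.252]), 'tool_rot': array([-3.091, -0.553,  0.   ]), 'contact_force': array([ 0.659, -0.059,  0.259]), 'wrist_torque': array([-0.007,  0.062, -0.027]), 'opening': np.float64(0.086)} 0.022
```

View pics/scene0.png

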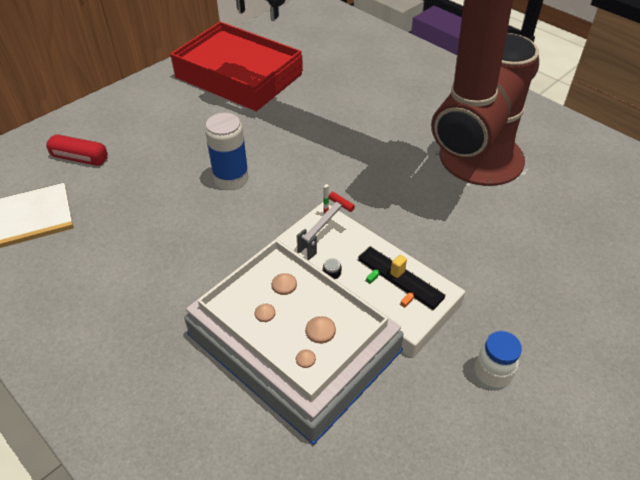

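Picture 1: the green clip is at pixel (373,276) and the orange at (407,299). The yellow grip is at (399,265), the red bar at (342,202) with its post at (326,198), the loupe at (332,267), the tub at (227,150) and the jar at (498,360). Next I measure these.

```bash
cat > m.py <<'E'
from h import *
def meas(n,f,zr=(0.03,0.16),lim=None):
    im,P=cloud(n,f); hsv=cv2.cvtColor(im,cv2.COLOR_RGB2HSV).astype(int); h,s,v=hsv[...,0],hsv[...,1],hsv[...,2]
    ok=(P[...,2]>zr[0])&(P[...,2]<zr[1])&(np.hypot(P[...,0],P[...,1])<1.1)&(v>70)
    out={}
    for k,lo,hi in(('yellow',19,30),('green',45,75),('orange',7,15),('red',-1,4)):
        m=ok&(s>(190 if k in('orange','red') else 150))&(h>=lo)&(h<=hi)
        if lim is not None: m&=lim(P)
        if m.sum()<3: continue
        nl,lab,st,ce=cv2.connectedComponentsWithStats(m.astype(np.uint8))
        for i in range(1,nl):
            if st[i,4]>12:
                q=P[lab==i]; print(f,k,st[i,4],'px',ce[i].round(),'med',np.median(q,0).round(4),'min',np.percentile(q,3,axis=0).round(3),'max',np.percentile(q,97,axis=0).round(3))
    return im,P
if __name__=='__main__':
    for n in('scene','side'):
        im,P=meas(n,n+'0')
        # deck top plane region rectangle
        m=(abs(P[...,2]-0.05)<0.004)&(im.min(-1)>120)
        m=cv2.morphologyEx(m.astype(np.uint8),cv2.MORPH_OPEN,np.ones((3,3)))
        nl,lab,st,ce=cv2.connectedComponentsWithStats(m); i=1+np.argmax(st[1:,4]); q=P[lab==i][:,:2].astype(np.float32)*1000
        print(n,'deck',len(q),cv2.minAreaRect(q), np.median(P[lab==i][:,2]))
E
python3 m.py
```

```text
scene0 yellow 243 px [398. 266.] med [0.493  0.1242 0.0943] min [0.475 0.112 0.066] max [0.5   0.13  0.108]
scene0 green 15 px [326. 200.] med [ 0.4623 -0.1028  0.0957] min [ 0.457 -0.105  0.091] max [ 0.466 -0.101  0.102]
scene0 green 81 px [373. 276.] med [0.5245 0.0898 0.0639] min [0.506 0.084 0.055] max [0.538 0.094 0.068]
scene0 orange 24 px [406. 302.] med [0.5294 0.1781 0.0602] min [0.513 0.172 0.056] max [0.534 0.18  0.065]
scene0 red 6214 px [237.  61.] med [ 0.2095 -0.7103  0.0557] min [ 0.082 -0.871  0.035] max [ 0.328 -0.559  0.079]
scene0 red 151 px [341. 201.] med [ 0.4656 -0.053   0.1298] min [ 0.459 -0.083  0.123] max [ 0.471 -0.029  0.134]
scene deck 5013 ((503.19427490234375, 78.7381820678711), (336.53973388671875, 157.26829528808594), 89.1441879272461) 0.050906805030571635
side0 yellow 95 px [269. 219.] med [0.484  0.1144 0.1017] min [0.471 0.11  0.072] max [0.495 0.13  0.108]
side0 green 54 px [288. 229.] med [0.5195 0.0851 0.063 ] min [0.508 0.081 0.053] max [0.532 0.093 0.067]
side0 orange 41 px [266. 211.] med [0.5162 0.1732 0.0631] min [0.503 0.167 0.058] max [0.529 0.18  0.068]
side0 red 53 px [307. 254.] med [ 0.4612 -0.0632  0.1304] min [ 0.457 -0.087  0.126] max [ 0.465 -0.029  0.134]
side deck 1079 ((547.8080444335938, 122.90043640136719), (78.63018035888672, 247.41127014160156), 1.5829803943634033) 0.04988791820139768
```

View pics/side0.png

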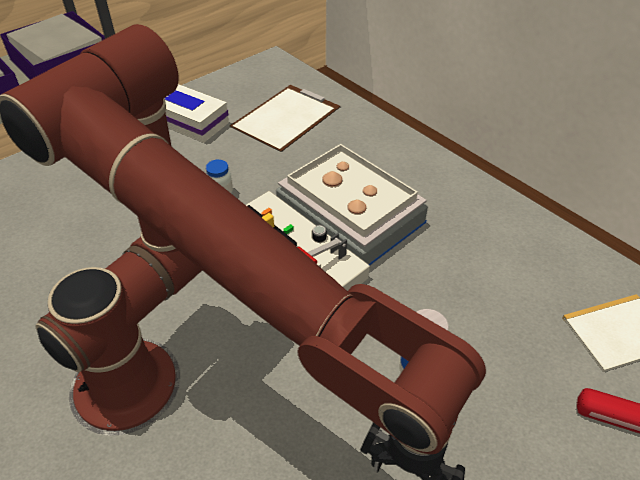

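Picture 2: the arm hides part of the side view. The grip is at (269,219), the green clip at (288,229) and the bar at (307,254). The shaker is nearly aligned with the world axes, so I plan a look from above with the wrist camera.

Run:
```python
from h import *
print(np.round(vision.calibration('wrist')['hand_eye'],3),vision.calibration('wrist')['fx'])
im,P=cloud('scene','scene0'); z=P[...,2]; u=im.astype(int)
b=(abs(z-.170)<.004)&(np.hypot(P[...,0],P[...,1])<.6)&(P[...,0]>.3); print('tubtop',np.nanmedian(P[b],0),b.sum())
o=ctrl.get_obs(); M=R.from_rotvec(o['tool_rot']).as_matrix(); print(M.round(3))
yaw=np.arctan2(M[1,0],M[0,0]); print('yaw',yaw)
N=M@R.from_rotvec([0,0,yaw]).as_matrix(); print(N.round(3)); t=np.array([.43,.08,.27]); print('tool shift after turn, cm',(N.T@(t-o['tool_pos'])*100).round(1))
```

```text
[[-0.001 -0.961 -0.276  0.07 ]
 [ 1.    -0.    -0.001  0.002]
 [ 0.001 -0.276  0.961 -0.12 ]
 [ 0.     0.     0.     1.   ]] 369.36499158693806
tubtop [ 0.47481903 -0.36384184  0.17063098] 5
[[ 0.938  0.346 -0.   ]
 [ 0.346 -0.938  0.002]
 [ 0.    -0.002 -1.   ]]
yaw 0.3537887512259934
[[ 1.    -0.    -0.   ]
 [ 0.    -1.     0.002]
 [-0.    -0.002 -1.   ]]
tool shift after turn, cm [ 21.4 -66.6  -1.7]
```

Emit:
jog_arm([
  [0, 0, 0.118, 0, 0, -0.5, 1],
  [0, 0, 0.118, 0, 0, -0.6, 1],
  [0, 0, 0.118, 0, 0, -0.6, 1],
  [0, 0, 0, 1.3, -3.2, 0, 1],
  [0, 0, 0, 1.3, -3.2, 0, 1],
  [0, 0, 0, 1.3, -3.2, 0, 1],
  [0, 0, 0, 1.3, -3.2, 0, 1],
  [0, 0, 0, 1.3, -3.2, 0, 1],
  [0, 0, 0, 1.3, -3.2, 0, 1],
  [0, 0, 0, 1.3, -3.2, 0, 1],
  [0, 0, 0, 1.3, -3.2, 0, 1],
  [0, 0, 0, 1.3, -3.2, 0, 1],
])

```text
t: 1.1
tool_pos: [0.3337, -0.2965, 0.2698]
tool_rot: [-3.141, 0.001, 0.0]
contact_force: [0.9, -0.2, -0.6]
opening: 0.0854
```

Emit:
jog_arm([
  [0, 0, 0, 1.4, -3.2, 0, 0.6],
  [0, 0, 0, 1.4, -3.2, 0, 0.6],
  [0, 0, 0, 1.4, -3.2, 0, 0.6],
  [0, 0, 0, 1.4, -3.2, 0, 0.6],
  [0, 0, 0, 1.4, -3.2, 0, 0.6],
  [0, 0, 0, 1.4, -3.2, 0, 0.6],
  [0, 0, 0, 1.4, -3.2, 0, 0.6],
  [0, 0, 0, 1.4, -3.2, 0, 0.6],
  [0, 0, 0, 1.4, -3.2, 0, 0.6],
  [0, 0, 0, 1.4, -3.2, 0, 0.6],
  [0, 0, 0, 1.4, -3.2, 0, 0.6],
  [0, 0, 0, 0, 0, 0, 0.6],
])

```text
t: 2.1
tool_pos: [0.4884, 0.0582, 0.2697]
tool_rot: [-3.139, -0.009, 0.001]
contact_force: [-0.5, 0.7, -0.0]
opening: 0.051
```

Run:
```python
from m import *
snap('wrist','w1'); o=ctrl.get_obs(); print(o['t'],o['tool_pos'],o['tool_rot'],o['contact_force'],o['opening'])
im,P=meas('wrist','w1')
```

```text
2.15 [0.48780398 0.05607516 0.26962603] [-3.14131537e+00 -7.22295046e-03  2.35539512e-03] [-0.31199768 -0.88067765  0.17680407] 0.05099643747647968
w1 yellow 1131 px [248. 223.] med [0.4882 0.1175 0.1028] min [0.473 0.11  0.071] max [0.499 0.129 0.105]
w1 green 361 px [288. 175.] med [0.5227 0.0884 0.0633] min [0.51  0.083 0.062] max [0.535 0.093 0.065]
w1 green 31 px [517. 251.] med [ 0.466  -0.1026  0.1014] min [ 0.462 -0.105  0.091] max [ 0.466 -0.1    0.104]
w1 orange 387 px [192. 178.] med [0.5204 0.1732 0.0633] min [0.505 0.168 0.061] max [0.532 0.179 0.065]
w1 red 737 px [456. 267.] med [ 0.4627 -0.0426  0.1292] min [ 0.455 -0.058  0.125] max [ 0.469 -0.03   0.131]
```

View pics/w1.png

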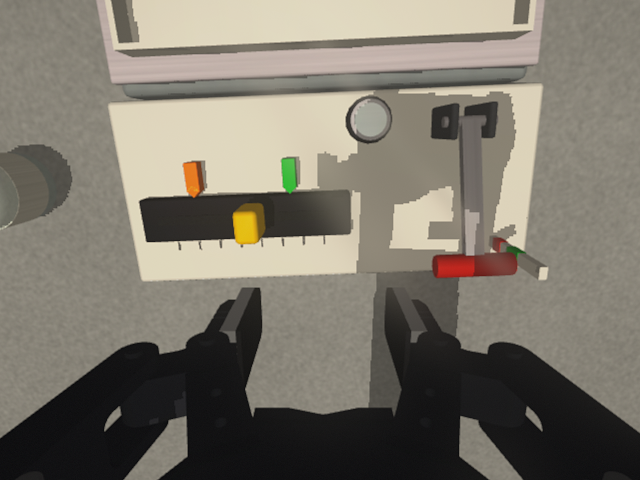

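Picture 3 (wrist): the grip is at (248,223), the green clip at (288,175), the orange at (192,178) and the loupe at (369,119). The bar spans (433–517, 265), partly in shadow, with the post at (540,270). Next I fit the shaker frame.

Run:
```python
from h import *
im,P=cloud('wrist','w1'); hsv=cv2.cvtColor(im,cv2.COLOR_RGB2HSV).astype(int); h,s,v=[hsv[...,i] for i in range(3)]
def rect(m,k):
    q=P[m]; r=cv2.minAreaRect((q[:,:2]*1000).astype(np.float32)); print(k,m.sum(),r,np.median(q[:,2]))
Z=P[...,2]
rect((h>18)&(h<32)&(s>140)&(Z>.1)&(Z<.108),'ytop')
rect((h>44)&(h<76)&(s>140)&(Z>.061)&(Z<.067),'green')
rect((h>6)&(h<16)&(s>180)&(Z>.061)&(Z<.067),'orange')
red=((h<5)|(h>176))&(s>170)&(Z>.122)&(Z<.135)&(P[...,1]>-.095)
rect(red,'bar'); q=P[red]; print('bar fit',np.polyfit(q[:,1],q[:,0],1), 'ridge', np.median(q[q[:,2]>np.percentile(q[:,2],80)],0), q[:,1].min(), q[:,1].max())
tr=(v<60)&(Z>.062)&(Z<.067)&(P[...,0]<.53)&(P[...,1]>-.02)
tr=cv2.morphologyEx(tr.astype(np.uint8),cv2.MORPH_OPEN,np.ones((3,3)))>0
rect(tr,'track')
```

```text
ytop 781 ((485.2165832519531, 120.4533462524414), (27.760828018188477, 20.137645721435547), 1.568086862564087) 0.10349808637308422
green 384 ((521.60107421875, 88.01994323730469), (30.042333602905273, 11.046525001525879), 1.6603862047195435) 0.06335054678389374
orange 380 ((517.911865234375, 173.55519104003906), (30.838485717773438, 11.3270845413208), 3.134661912918091) 0.06333231564375522
bar 996 ((462.0546569824219, -57.37134552001953), (18.035654067993164, 59.497657775878906), 3.3130548000335693) 0.12896301246802566
bar fit [0.03884651 0.46434053] ridge [ 0.46191681 -0.04655319  0.13055166] -0.08699726867370305 -0.027647411275281822
track 5590 ((484.2896423339844, 142.7625732421875), (39.36084747314453, 158.14202880859375), 2.8499419689178467) 0.06353016244085885
```

Fit: yaw ≈ +0.047 rad, consistent across track, clips and grip-to-bar. The grip top is at (0.485, 0.1205, 0.1035) and the slide needed is about -34 mm along shaker y.

Emit:
jog_arm([
  [0, 0, -0.043, 0, 0, 0, 0.6],
  [0, 0, 0, 0, -2.2, 0, 0.6],
  [0, 0, 0, 0, -2.2, 0, 0.6],
  [0, 0, 0, 0, -2.0, 0, 0.6],
  [0, 0, 0, 0, 0, 2.5, 0.6],
  [0, 0, 0, 0, 0, 3, 0.6],
  [0, 0, 0, 0, 0, 3, 0.6],
  [0, 0, 0, 0, 0, 2, 0.6],
  [0, 0, 0, 0, 0, 0, 0.6],
  [0, 0, 0, 0, 0, 0, 0.6],
])

```text
t: 2.98
tool_pos: [0.4839, 0.1167, 0.1641]
tool_rot: [3.14, 0.066, -0.005]
contact_force: [0.3, 0.1, 0.6]
opening: 0.0509
```

Emit:
jog_arm([
  [0, 0, -0.005, 0.1, -0.4, 2, 0.6],
  [0, 0, 0, 0, 0, 2, 0.6],
  [0, 0, 0, 0, 0, 1.6, 0.6],
  [0, 0, 0, 0, 0, 1.2, 0.6],
  [0, 0, 0, 0, 0, 0, 0.6],
  [0, 0, 0, 0, 0, 0, 0.6],
], grip_force=20)

```text
t: 3.48
tool_pos: [0.4864, 0.1215, 0.0983]
tool_rot: [-3.141, -0.075, -0.002]
contact_force: [-0.2, -0.1, 0.4]
opening: 0.0513
```

Run:
```python
from m import *
snap('wrist','w2'); o=ctrl.get_obs(); print(o['t'],o['tool_pos'],o['tool_rot'],o['contact_force'],o['opening'])
meas('wrist','w2')
```

```text
3.5333 [0.48689712 0.1215607  0.09896824] [-3.14056269 -0.07456717 -0.00385336] [-0.11971568  0.14352655  0.09687951] 0.05081538888378399
w2 yellow 39 px [202. 238.] med [0.5102 0.1743 0.0634] min [0.509 0.172 0.062] max [0.513 0.177 0.065]
w2 yellow 5336 px [323. 324.] med [0.4929 0.1204 0.1029] min [0.474 0.111 0.071] max [0.499 0.129 0.105]
w2 green 1722 px [402. 215.] med [0.5248 0.0883 0.0633] min [0.51  0.083 0.061] max [0.537 0.094 0.065]
w2 orange 1546 px [204. 215.] med [0.5208 0.1732 0.0634] min [0.506 0.168 0.058] max [0.532 0.179 0.065]
```

View pics/w2.png

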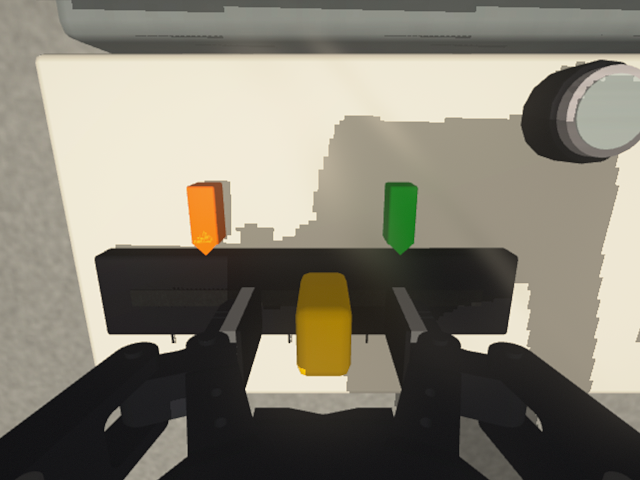

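Picture 4: the grip block (323,324) is centred between the pads, with the green clip at (402,215). I close here.

Emit:
jog_arm([
  [0, 0, 0, 0, 0, 0.2, 0],
  [0, 0, 0, 0, 0, 0, 0],
  [0, 0, 0, 0, 0, 0, 0],
  [0, 0, 0, 0, 0, 0, 0],
  [0, 0, 0, 0, 0, 0, 0],
  [0, 0, 0, 0, 0, 0, 0],
], grip_force=25)

```text
t: 4.03
tool_pos: [0.4864, 0.1217, 0.0964]
tool_rot: [3.141, 0.075, 0.002]
contact_force: [-0.8, -0.1, 6.1]
opening: 0.0194
```

Emit:
jog_arm([
  [0, 0, 0, 0, 0.5, 0, 0],
  [0, 0, 0, 0, 0.8, 0, 0],
  [0, 0, 0, 0, 0.8, 0, 0],
  [0, 0, 0, 0, 0.8, 0, 0],
  [0, 0, 0, 0, 0.5, 0, 0],
  [0, 0, 0, 0, 0, 0, 0],
  [0, 0, 0, 0, 0, 0, 0],
])

```text
t: 4.62
tool_pos: [0.4881, 0.0872, 0.0964]
tool_rot: [3.14, 0.075, 0.002]
contact_force: [-0.7, -1.7, 5.3]
opening: 0.0197
```

```bash
cat > chk.py <<'E'
from m import *
import sys
f=sys.argv[1]; snap('wrist',f); o=ctrl.get_obs(); print(o['t'],o['tool_pos'],o['tool_rot'],o['contact_force'],o['opening'])
im,P=cloud('wrist',f); hsv=cv2.cvtColor(im,cv2.COLOR_RGB2HSV).astype(int); h,s,v=[hsv[...,i] for i in range(3)]; Z=P[...,2]
c={}
for k,lo,hi,a,b in(('y',19,32,.1,.108),('g',44,76,.061,.067)):
    q=P[(h>=lo)&(h<=hi)&(s>140)&(Z>a)&(Z<b)]
    if len(q)<20: continue
    r=cv2.minAreaRect((q[:,:2]*1000).astype(np.float32)); print(k,len(q),r); c[k]=np.array(r[0])
if len(c)==2: print('grip minus clip along shaker y, mm',(c['y']-c['g'])@[-np.sin(.047),np.cos(.047)])
E
python3 chk.py w3
```

```text
4.6667 [0.48810292 0.08725754 0.09638441] [3.13995745e+00 7.47527406e-02 2.31042530e-03] [-0.95764531 -1.30026097  6.1377964 ] 0.01931750005496959
y 3783 ((487.3148498535156, 86.05796813964844), (27.938716888427734, 19.72974967956543), 2.3831374645233154)
g 771 ((519.5850830078125, 87.9615478515625), (26.77330780029297, 11.157430648803711), 4.610476493835449)
grip minus clip along shaker y, mm -0.38533497394194216
```

The grip is aligned to within about 0.4 mm. I release it and rise.

Emit:
jog_arm([
  [0, 0, 0, 0, 0, 0, 0.45],
  [0, 0, 0, 0, 0, 0, 0.45],
  [0, 0, 0, 0, 0, 0, 0.45],
  [0, 0, 0, 0, 0, 0, 0.45],
  [0, 0, 0, 0, 0, -2, 0.45],
  [0, 0, 0, 0, 0, -3, 0.45],
  [0, 0, 0, 0, 0, -3, 0.45],
  [0, 0, 0, 0, 0, -3, 0.45],
  [0, 0, 0, 0, 0, -3, 0],
  [0, 0, 0, 0, 0, 0, 0],
  [0, 0, 0, 0, 0, 0, 0],
])

```text
t: 5.58
tool_pos: [0.4885, 0.0878, 0.2377]
tool_rot: [-3.141, -0.075, -0.007]
contact_force: [-0.3, 0.2, -0.3]
opening: 0.0027
```

```bash
python3 chk.py w4; python3 -c "
from m import *
meas('wrist','w4')"
```

```text
5.6333 [0.48744312 0.08775918 0.23542962] [-3.14063657e+00 -7.52324522e-02 -1.06199494e-03] [-8.48942248e-01  4.99621674e-01  8.20790453e-04] 0.0003096249171230193
y 969 ((487.0161437988281, 86.26024627685547), (27.189044952392578, 19.668611526489258), 2.145566463470459)
w4 yellow 17 px [214. 191.] med [0.5098 0.175  0.0634] min [0.509 0.173 0.063] max [0.513 0.177 0.064]
w4 yellow 1025 px [323. 236.] med [0.4883 0.087  0.1034] min [0.475 0.077 0.092] max [0.5   0.096 0.105]
w4 green 104 px [568. 274.] med [ 0.4655 -0.1008  0.0935] min [ 0.462 -0.105  0.087] max [ 0.466 -0.1    0.104]
w4 orange 453 px [216. 179.] med [0.5208 0.1733 0.0633] min [0.505 0.168 0.061] max [0.532 0.179 0.065]
w4 red 50 px [548. 267.] med [ 0.4617 -0.1007  0.0704] min [ 0.456 -0.105  0.067] max [ 0.466 -0.1    0.073]
w4 red 897 px [558. 292.] med [ 0.4647 -0.0722  0.1292] min [ 0.457 -0.086  0.125] max [ 0.47  -0.059  0.131]
w4 red 41 px [498. 301.] med [ 0.4552 -0.0323  0.1285] min [ 0.454 -0.041  0.127] max [ 0.459 -0.029  0.131]
```

View pics/w4.png

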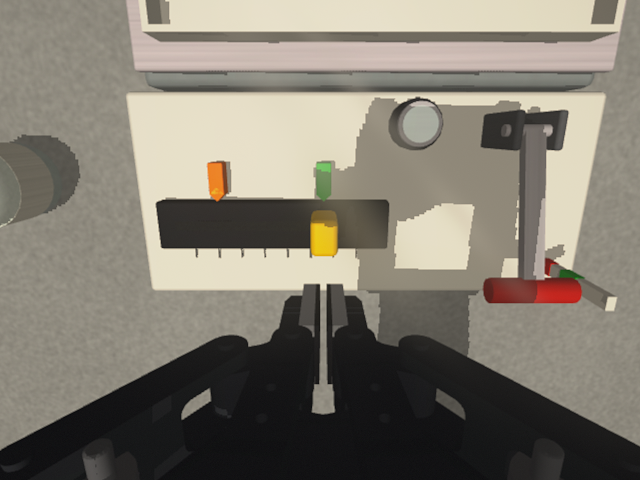

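Picture 5: after release the grip (323,236) is still in line with the green clip (323,180). The fingers are shut; the bar is at (532,291) and the post at (600,298). I go over the bar.

Emit:
jog_arm([
  [0, 0, 0, -0.7, 3.0, 0, 0],
  [0, 0, 0, -0.7, 3.0, 0, 0],
  [0, 0, 0, -0.7, 3.0, 0, 0],
  [0, 0, 0, -0.7, 3.0, 0, 0],
  [0, 0, 0, -0.6, 2.4, 1, 0],
  [0, 0, 0, 0, 0, 2.5, 0],
  [0, 0, 0, 0, 0, 2, 0],
  [0, 0, 0, 0, 0, 0, 0],
  [0, 0, 0, 0, 0, 0, 0],
])

```text
t: 6.38
tool_pos: [0.4585, -0.0573, 0.1774]
tool_rot: [-3.139, -0.075, 0.009]
contact_force: [0.4, -0.3, 0.9]
opening: 0.0001
```

Run:
```python
from h import *
im,d,o=snap('wrist','w5'); print(o['t'],o['tool_pos'],o['tool_rot'],o['contact_force'],o['opening'])
im,P=cloud('wrist','w5'); hsv=cv2.cvtColor(im,cv2.COLOR_RGB2HSV).astype(int); h,s=hsv[...,0],hsv[...,1]; Z=P[...,2]
q=P[((h<5)|(h>176))&(s>170)&(Z>.110)&(Z<.135)]; print(cv2.minAreaRect((q[:,:2]*1000).astype(np.float32)),np.percentile(q[:,2],97))
```

```text
6.3833 [ 0.45845449 -0.05730347  0.17736079] [-3.13874637 -0.07470165  0.00929954] [ 0.37527568 -0.2670273   0.93859346] 7.443388841249972e-05
((462.24505615234375, -56.52301788330078), (17.876996994018555, 54.91353988647461), 3.033474922180176) 0.1311473126495382
```

View pics/w5.png

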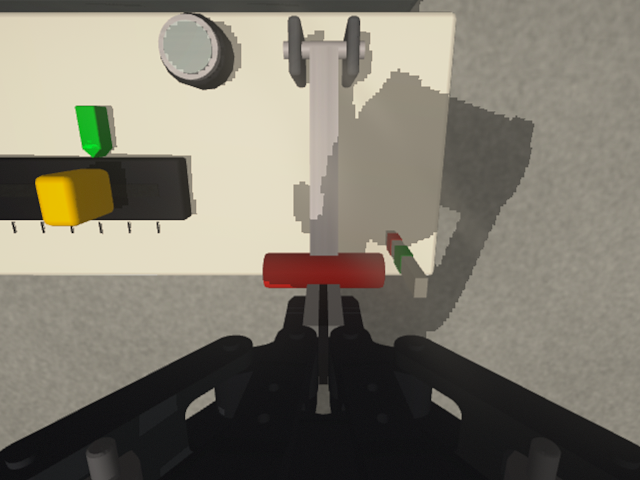

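Picture 6: the shut fingertips (322,300) are centred over the bar (323,270), and the post is clear at (418,288). I press in stages.

Emit:
jog_arm([
  [0, 0, 0, 0.2, 0, 1, 0],
  [0, 0, 0, 0, 0, 1, 0],
  [0, 0, 0, 0, 0, 0.8, 0],
  [0, 0, 0, 0, 0, 0.6, 0],
  [0, 0, 0, 0, 0, 0.6, 0],
  [0, 0, 0, 0, 0, 0, 0],
  [0, 0, 0, 0, 0, 0, 0],
])

```text
t: 7.02
tool_pos: [0.4621, -0.0576, 0.1405]
tool_rot: [-3.14, -0.075, 0.002]
contact_force: [-4.9, 0.4, 5.4]
opening: -0.0004
```

Emit:
jog_arm([
  [0, 0, 0, 0, 0, 0.5, 0],
  [0, 0, 0, 0, 0, 0.5, 0],
  [0, 0, 0, 0, 0, 0.3, 0],
  [0, 0, 0, 0, 0, 0.1, 0],
  [0, 0, 0, 0, 0, 0, 0],
  [0, 0, 0, 0, 0, 0, 0],
  [0, 0, 0, 0, 0, 0, 0],
])

```text
t: 7.6
tool_pos: [0.462, -0.0578, 0.1272]
tool_rot: [3.14, 0.075, -0.002]
contact_force: [-4.7, -0.9, 7.4]
opening: -0.0003
```

Run:
```python
from h import *
for n in('wrist','scene','side'):
    im,d,o=snap(n,n+'6'); 
    im,P=cloud(n,n+'6'); hsv=cv2.cvtColor(im,cv2.COLOR_RGB2HSV).astype(int); h,s=hsv[...,0],hsv[...,1]; Z=P[...,2]
    q=P[((h<5)|(h>176))&(s>170)&(Z>.076)&(Z<.135)&(abs(P[...,1]+.0575)<.032)&(abs(P[...,0]-.46)<.03)]
    if len(q)>10: print(n,len(q),q.min(0),q.max(0),'top z',np.percentile(q[:,2],97),'slope z/y',np.polyfit(q[:,1],q[:,2],1)[0])
    # lever arm steel: z vs x near y of arm
    y=-.0575-(P[...,0]-.46)*-.047
    m=(abs(P[...,1]-(-.0575+.047*(P[...,0]-.46)))<.005)&(P[...,0]>.48)&(P[...,0]<.54)&(Z>.075)&(Z<.14)
    if m.sum()>20: print('arm z-x slope (rad)',np.polyfit(P[m][:,0],Z[m],1)[0],'median z',np.median(Z[m]),m.sum())
print(o['t'],o['tool_pos'],o['tool_rot'],o['contact_force'])
a=cv2.imread('pics/scene6.png')[150:330,270:480]; b=cv2.imread('pics/wrist6.png')
cv2.imwrite('pics/v7.png',np.hstack([cv2.resize(a,(410,352),interpolation=cv2.INTER_CUBIC),cv2.resize(b,(390,352))]))
```

```text
wrist 2371 [ 0.44981944 -0.08824593  0.09485241] [ 0.47084055 -0.02904329  0.13454196] top z 0.10541259978936492 slope z/y -0.0077544750561036905
arm z-x slope (rad) -0.01318569837800482 median z 0.09913475606948748 3704
scene 104 [ 0.45093097 -0.0872974   0.09229886] [ 0.46924657 -0.02819407  0.10881568] top z 0.1077780977473115 slope z/y -0.03651950674892877
arm z-x slope (rad) 0.0016591561810753064 median z 0.10027982226238888 123
side 137 [ 0.44481712 -0.08927818  0.09183662] [ 0.46396757 -0.02773356  0.11663632] top z 0.10839602409663492 slope z/y 0.027884582110185144
arm z-x slope (rad) -0.0010144313601279902 median z 0.0990358317169986 48
7.7 [ 0.4620616  -0.05784814  0.12724535] [ 3.14023733e+00  7.54081276e-02 -2.10743380e-03] [-5.63090833 -0.05621422  7.49720514]
```

View pics/v7.png

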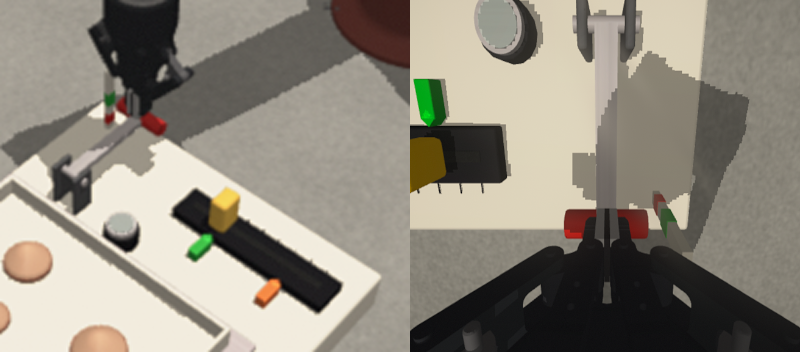

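Picture 7: the lever looks level, with the bar's end beside the post's green band, and the grip faces the green clip. One short hold will show whether it is steady before I hand in.

Emit:
jog_arm([
  [0, 0, 0, 0, 0, 0, 0],
  [0, 0, 0, 0, 0, 0, 0],
  [0, 0, 0, 0, 0, 0, 0],
  [0, 0, 0, 0, 0, 0, 0],
  [0, 0, 0, 0, 0, 0, 0],
  [0, 0, 0, 0, 0, 0, 0],
])

```text
t: 8.25
tool_pos: [0.4621, -0.0578, 0.1273]
tool_rot: [3.14, 0.075, -0.002]
contact_force: [-6.0, -0.4, 7.0]
opening: -0.0001
```

```bash
python3 -c "
from station import ctrl
o=ctrl.get_obs(); print(o['tool_pos'],o['contact_force']); print(ctrl.finish_job())"
```

```text
[ 0.46206763 -0.05783728  0.12726545] [-5.9554222  -0.42152722  7.02714831]
the job is handed in; nothing more can be done
None
```

I set the speed grip to the green clip, then pressed the run lever to half-way with shut fingers, and handed the job in at about 8.3 s while still holding it.

- **Speed grip:** it measured about 0.4 mm off the clip's middle while still gripped (6 mm allowed). After release it had moved only about 0.2 mm.
- **Run lever:** the arm measured level to about 0.01 rad. The bar's top was at about 105 mm in the wrist view, against 104 mm expected, and the bar's end stood beside the green band. The push was 7.0 N downward and steady over the last half second. The lever never went near its bottom stop.
- **Loose objects:** I planned the moves to stay clear of the loupe, jar and tub, and saw no unexpected contact forces. I did not measure their positions again at the end.
- **Disagreements:** the scene and side cameras read the bar's top 2–3 mm higher than the wrist camera. There was also a sideways push of about 6 N on the tool along world x, which I put down to friction on the bar; it stayed steady and I left it.

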